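# Screw the fuse cap tight and switch the test desk on

### The job

The white screw-in fuse cap on the sloping panel of the test desk has worked loose: with the main switch still off, screw the cap down clockwise until it stops tight. Then put the desk's power on by pushing the red main-switch lever over, up the slope to its green end, until it snaps home, and let go. Leave the other things on the bench and on the desk where they are.

Things in the scene. Friction and masses are not known exactly. Their poses are not given: they have to be found in the camera images.
- desk: Grey steel test desk fixed on the bench, 320 deep x 484 wide x 200 mm high. Origin: centre of its underside; x runs from its low front (towards the robot) to its back. Its panel rises at 30 degrees to a flat ledge. On the panel, left and right, 230 mm apart, are two aluminium plates, one with the fuse, one with the main switch, either way round; all else on the panel is under 21 mm high.
- bow_bar (a point): Middle of the level cross bar of the desk's fixed carrying bow: a tube along y, 18 mm diameter (rubber grip, 26 mm, in the middle), 345 mm above the bench and 95 mm in front of the desk's middle. At its ends, 256 mm to either side, flat arms run down and back to the desk's cheeks. It stands in the way above fuse and switch: work from in front of it, the tool tilted about square to the panel.
- fuse_seat (a point): Point on the cap's axis on top of the fixed cream porcelain collar (58 mm diameter) into which the cap screws, 24 mm off the panel. z: the cap's axis, square out of the panel, leaning 30 degrees from vertical towards the desk's front; x: up the slope; y: across the panel.
- cap_center (a point): Centre of the white porcelain fuse cap, half-way up on its axis (turns with it): a finely fluted cylinder, 46 mm diameter, 54 mm high with a bevelled top, standing along fuse_seat's z axis with its foot on the collar when tight, up to 1.7 mm above it when loose. It can be gripped at any angle round its axis, fingers along that axis, let go and gripped again; 60 mm all round it is clear.
- fuse_cap (a joint): How far the fuse cap is screwed down, in rad: rises as it turns clockwise seen from outside the panel (4.2 mm down a turn); starts at 0.6 to 1.9, and at 3.2 it stops hard, tight. It turns against steady friction of about 0.12 N m and stays where it is left.
- switch_pivot (a point): Pivot of the main switch's lever, 30 mm off the panel, in the middle of a black switch body (100 mm up the slope, 60 mm across, 24 mm high; two round dark cheeks beside the lever reach 57 mm off the panel and 27 mm up and down the slope). A red bar marks its low (off) end, a green bar its upper (on) end. x: up the slope; y: along the pivot; z: square out of the panel.
- lever_tip (a point): Outer end of the red lever, on its axis, 95 mm from the pivot (moves with the lever). The grip is round, 21 mm diameter near its end, over the outer 60 mm. Off, the lever leans 0.5 rad from square to the panel, down the slope; on, 0.5 rad up the slope.
- switch_lever (a joint): Lever angle in rad: 0 off (leaning down the slope), 1.0 fully on (leaning up the slope). An over-centre spring holds it at either end: it takes about 7 N at the grip to start, less towards the middle (0.5), and once past the middle it snaps to the far end by itself.
- relay: Bystander: plug-in relay under a clear cover, 200 x 87 x 124 mm, loose on the bench to the right of the desk. Origin: centre of its underside.
- contact_block: Bystander: brown contact block with brass studs, 120 x 60 x 62 mm, loose on the bench to the right of the desk, beyond the relay. Origin: centre of its underside.
- screwdriver: Bystander: screwdriver with an orange handle, 200 mm long, lying loose in front of the desk at the left.
- crank_handle: Bystander: cranked steel handle with a wooden grip, about 250 mm long, lying loose to the left of the desk.
- lens: Bystander: green glass signal lens, 150 mm diameter, 30 mm high, lying loose on the bench at the left. Origin: centre of its underside.
- fuse_tray: Bystander: small blue tray of spare fuses, 75 x 150 x 30 mm, loose on the ledge on top of the desk. Origin: centre of its underside.
- multimeter: Bystander: yellow hand multimeter, 75 x 150 x 39 mm, loose on the ledge on top of the desk. Origin: centre of its underside.

How it is judged (in metres and radians):
On the way, in this order (a step that is already met when the one before it is completed fails the run):
1. the fuse cap is screwed down tight, the main switch still off (value of joint fuse_cap above 3.05 rad and value of joint switch_lever below 0.2 rad), for 0.2 s.
2. the main-switch lever is fully over at its on end (value of joint switch_lever above 0.93 rad and value of joint fuse_cap above 3.05 rad), for 0.2 s.
At the end, for the whole second after the job is handed in: the fuse cap is screwed down to within 0.15 rad of its stop and the main-switch lever rests within 0.07 rad of its on end (all of step 2 and velocity of joint switch_lever below 0.2 rad/s); the robot touches nothing.
It fails at once if the main switch is put on while the fuse cap is still loose (value of joint switch_lever above 0.5 rad and value of joint fuse_cap below 3.05 rad).
It fails at once if a loose bystander on the bench or the desk is moved by more than 40 mm (distance of any of relay, contact_block, screwdriver, crank_handle, lens, fuse_tray, multimeter from where it was at the start of the episode above 0.04 m).
It also fails if it takes over 51 s, if anything falls off the work surface, if the arm or the gripper's body presses on something with over 40 N, if the wrist force passes 120 N, or if a joint passes its speed limit or range.

### The arm

A 6-joint arm with a two-finger parallel gripper is mounted at the origin on the work surface. World frame = base frame: x ahead of the robot, y to its left, z up, the work surface at z = 0. Lengths are in mm, angles in rad, forces in N, time in s.
With the tool pointing down it reaches from about 425 to 1125 mm from the base axis. Payload 14.9 kg.
Tool frame: the origin (TCP) lies between the finger pads; the fingertips stand 19 mm ahead of it and the grasp point (between the pads) is the TCP; z points along the fingers, y is the line along which they close (so a half turn about z gives the same grasp; the last joint's range is limited). The gripper opens to 91 mm and grips with 3 to 60 N. Pads are 32 mm wide; open, the fingers measure 118 mm over their backs; the gripper's body (76 mm by 178 mm) begins 60 mm behind the grasp point.
Start: joints at [-1.345, 0.379, 1.734, -0, 1.028, -0.033], TCP at [179.139, -676.703, 205.532] pointing down, gripper open.
Joint ranges: [-2.77, 2.77], [-0.74, 2.19], [0, 2.66], [-1.06, 4.2], [0.31, 2.87], [-3.08, 3.08]. Speed limits (rad/s): [1.89, 1.89, 2.39, 3.14, 3.14, 3.14].

### API

Orientations are given as a unit quaternion [w, x, y, z].
In Python, from bench import env gives the robot as it stands. The module is installed in compiled form; this text tells all that it offers.
- The arm moves only by the tool apply_moves, never from a script. Its argument "increments" is text: rows parted by semicolons, each of 7 numbers parted by spaces: the turn, a rotation vector about the tool's x, y, z in rad, then the shift along the tool's x, y, z in m, then the opening in per cent of the stroke, from 0 (shut) to 100 (fully open). A call has 1 to 8 rows; each row shifts and turns the commanded pose from where the row before left it, along the tool's axes as they then stand; what a row does not reach is not made up. A row lasts 1/10 s, in which the tool goes at most 50 mm and 8.59 degrees, less where a joint would pass 70% of its speed; a pose out of reach is approached as far as the arm can. A call is refused whole if a number of a shift passes 0.05 or a number of a turn 0.15, either way. A call with a gripper value outside its range is refused whole. The fingers move at their own pace and stop on an object; the grip force is fixed at half the most. Time passes only in rows, so rows that do not move let the fingers close. It gives the time, the measured TCP pose, the force, the opening and the grip force at its end, in the units of the state.
- env.observe(): the state, without advancing time (a new reading comes with each control period).
- env.camera(name): name is "scene" or "top"; returns the picture (420x560x3 uint8, red, green, blue); there is no depth.
- env.get_calibration(name): a dict with "K" (3x3 intrinsics, pixels), "R" (3x3) and "t" (3): a world point X has camera coordinates R X + t. Camera axes: x right, y down, z forward; pixel columns grow to the right and rows downward; lengths in mm; the calibration is good to about 2 mm. A picture is of the moment at which its call begins. get_calibration takes no time and is no camera call.
- env.hand_in(): hands the job in; it is judged then, once.
Trained networks look in the newest picture that a camera, given by its name, has taken for a name from the list of things; names that differ only in an ending like _2 or _b are one class to them, and where a whole thing is asked for, a point or a joint stands for the part that bears it (a point fixed in the world has none). Each returns a list of dicts, best first, with "score" (0 to 1); they miss things now and then, are a little off and sometimes report something else, mostly with a low value. They report only what shows in the picture. A call takes as long as a camera call.
- env.boxes_of(camera, name): "extent" ([left, top, right, bottom] in pixels, round what is visible of it).
The state is a dict: "clock": time; "joint_pos": joint angles; "joint_vel": joint speeds; "tau": joint torques, N m; "eef_pos": TCP position; "ee_rot": TCP orientation; "ft_force": force on the tool from outside, world axes, zero at the start; "wrist_torque": the same for the moment, N m; "grip_width": finger opening in mm; "grasp_force": force on a finger pad.
Only numpy, scipy, OpenCV 4.12 (cv2) and the standard library are available. Lean on these libraries where they do the work, as an engineer would, in place of code of your own. Each camera call takes 0.05 s, during which the arm holds its last target. There are 200 camera calls.

## Working session

There is one attempt and no reset: what is moved stays moved. The work goes in short steps, Python scripts to look and compute and a tool call to move; the robot and the scene stay as the last step left them, time stands still between calls to the robot, and variables do not carry over. Pictures are saved under pics/ and viewed, at most 10 in all, crops included, and the job is handed in when it is done.

Besides the shell and the picture viewer there is one more tool, called as a command line: name --argument value ..., lists and objects as JSON in quotes. apply_moves: Moves the arm, as the interface text tells. Its arguments: {"type":"object","properties":{"increments":{"type":"string"}},"required":["increments"]}

```bash
mkdir -p pics
python3 - <<'E'
from bench import env
import cv2
for c in("scene","top"):
    im=env.camera(c); cv2.imwrite(f"pics/{c}0.png",im[:,:,::-1])
    k=env.get_calibration(c); print(c,k["K"].tolist(),k["R"].tolist(),k["t"].tolist())
    for n in("desk","cap_center","lever_tip","switch_lever","fuse_cap","bow_bar","screwdriver","relay","fuse_tray","multimeter"):
        print(n,[(round(d["score"],2),[round(float(x),1) for x in d["extent"]]) for d in env.boxes_of(c,n)[:2]])
s=env.observe();print(s)
E
```

```text
scene [[503.9043696028492, 0.0, 283.0810808403644], [0.0, 503.9043696028492, 207.43856928048007], [0.0, 0.0, 1.0]] [[-0.5880101546917242, 0.8087932380626964, 0.00987704629295347], [0.5980207143582459, 0.44293127160916845, -0.6679693958776396], [-0.5446239832929398, -0.38686610951948686, -0.7441231955310815]] [299.3792519796539, -190.75852167093709, 2047.6122169733167]
desk [(0.63, [187.6, 139.5, 368.3, 352.6]), (0.45, [180.3, 128.2, 232.4, 181.2])]
cap_center [(0.63, [273.0, 196.4, 285.6, 214.4])]
lever_tip [(0.61, [324.6, 231.6, 342.5, 253.1])]
switch_lever [(0.58, [321.9, 224.9, 345.2, 249.9]), (0.16, [253.2, 199.6, 296.2, 229.6])]
fuse_cap [(0.73, [268.3, 192.4, 285.5, 215.2]), (0.54, [181.5, 130.3, 230.1, 182.0])]
bow_bar [(0.63, [187.4, 141.3, 370.7, 352.5]), (0.5, [251.7, 198.2, 297.3, 231.1])]
screwdriver [(0.72, [383.6, 234.9, 418.8, 276.3])]
relay [(0.74, [181.0, 128.4, 230.0, 182.1]), (0.46, [323.8, 230.5, 344.9, 249.5])]
fuse_tray [(0.56, [340.0, 331.1, 426.2, 372.6])]
multimeter [(0.76, [249.1, 250.2, 300.1, 295.9]), (0.5, [389.8, 236.9, 419.0, 264.7])]
top [[465.60440827
[... 1018 characters left out ...]
 array([-1.34531405e+00,  3.78933674e-01,  1.73417909e+00, -1.95426708e-05,
        1.02846751e+00, -3.33100279e-02]), 'joint_vel': array([-1.10337776e-04,  7.01124597e-04, -4.55671610e-06, -8.46310030e-04,
        6.95535582e-04, -9.35988447e-04]), 'tau': array([-7.31449836e-03, -7.63699937e+01, -4.34758794e+01,  6.48924359e-02,
        3.88590584e-02,  3.55144164e-05]), 'eef_pos': array([ 179.12939666, -676.72432901,  205.51857155]), 'ee_rot': array([ 6.96883881e-06,  9.91639342e-01,  1.29040366e-01, -7.73637515e-06]), 'ft_force': array([-0.0944895 , -0.80791671, -0.01122543]), 'wrist_torque': array([0.0335535 , 0.00041367, 0.01294258]), 'grasp_force': 0.0, 'grip_width': 91.42687362612436}
```

Run:
```python
import cv2
a=cv2.imread("pics/scene0.png")[120:360,160:440];b=cv2.imread("pics/top0.png")[100:340,130:360]
cv2.imwrite("pics/sc.png",cv2.resize(a,None,fx=2.5,fy=2.5,interpolation=cv2.INTER_CUBIC))
cv2.imwrite("pics/tc.png",cv2.resize(b,None,fx=2.5,fy=2.5,interpolation=cv2.INTER_CUBIC))
```

```text
(no output)
```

View pics/sc.png

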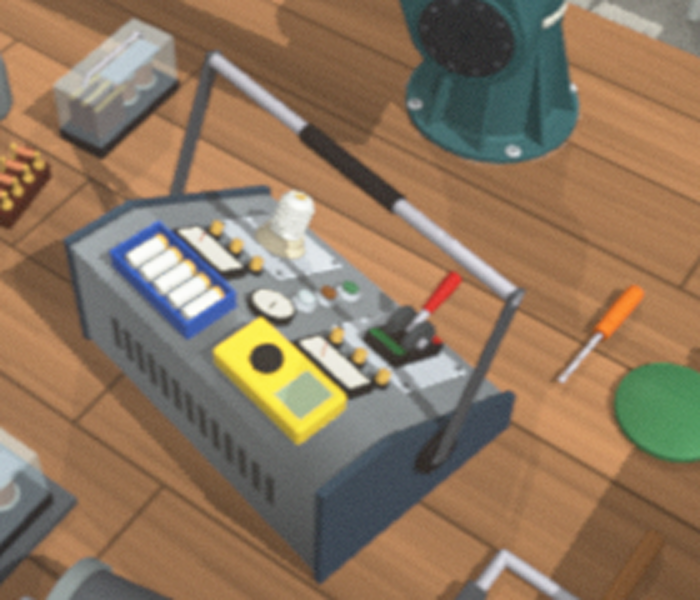

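View pics/tc.png

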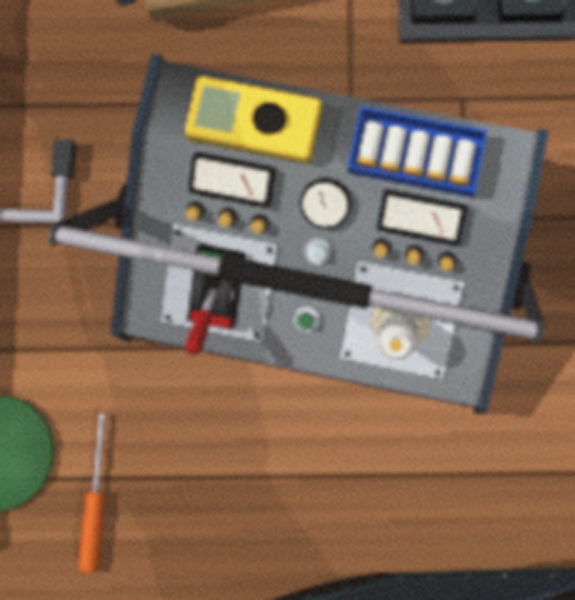

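```bash
cat > h.py <<'E'
import numpy as np
from bench import env
from scipy.optimize import least_squares
from scipy.spatial.transform import Rotation as R
C={c:env.get_calibration(c) for c in("scene","top")}
def proj(c,X):
    k=C[c]; p=np.array(k["K"])@(np.array(k["R"])@X+np.array(k["t"])); return p[:2]/p[2]
def tri(ps,pt):
    r=least_squares(lambda X:np.r_[proj("scene",X)-ps,proj("top",X)-pt],[650,0,250]); return r.x,np.abs(r.fun).max()
S=lambda u,v:np.array([u/2.5+160,v/2.5+120]); T=lambda u,v:np.array([u/2.5+130,v/2.5+100])
E
python3 - <<'E'
from h import *
np.set_printoptions(precision=1,suppress=True)
P={"bowR":(S(213,60),T(538,328)),"bowL":(S(515,296),T(57,234)),"captop":(S(300,197),T(397,345)),"lever":(S(457,277),T(192,349)),
"backR":(S(70,242),T(546,132)),"backL":(S(320,493),T(155,58)),"frontL":(S(511,394),T(117,334)),"bowgripR":(S(306,133),T(371,293)),"bowgripL":(S(396,200),T(222,265))}
for n,v in P.items(): 
    x,e=tri(*v);print(n,x,e)
E=np.array
P["ledgeb"]=0
def desk(p,q): return E([p[0],p[1],0])+R.from_euler('z',p[2]).apply(q)
obs=[("bowR",[-95,-256,345]),("bowL",[-95,256,345])]
def f(p):
    return np.concatenate([np.r_[proj("scene",desk(p,q))-P[n][0],proj("top",desk(p,q))-P[n][1]] for n,q in obs])
r=least_squares(f,[700,0,-.1]);p=r.x;print(p[:2],"yaw %.4f"%p[2],r.fun)
inv=R.from_euler('z',-p[2])
for n in("captop","lever","backR","backL","frontL"):
    x,_=tri(*P[n]);print(n,inv.apply(x-[p[0],p[1],0]))
E
```

```text
bowR [ 489.2 -168.   341.4] 0.3412058445265984
bowL [595.3 330.8 343.5] 0.056677371737123394
captop [492.3 -27.  179.7] 0.008415260487936393
lever [490.  212.1 185.5] 0.11108440883333515
backR [ 740.3 -205.8  197.9] 0.9383680433826669
backL [841.8 257.2 201.5] 0.4998980155958179
frontL [523.5 325.7  68.6] 0.06856128268998418
bowgripR [527.4   4.  342.6] 0.7021768320602177
bowgripL [559.  156.  349.7] 0.2268755260493549
[635.4  61.9] yaw -0.2103 [-0.5 -1.   0.2  0.   0.3  0.  -0.7 -0.3]
captop [-121.5 -116.8  179.7]
lever [-173.6  116.5  185.5]
backR [ 158.4 -239.9  197.9]
backL [161.  234.1 201.5]
frontL [-164.5  234.6   68.6]
```

```bash
cat >> h.py <<'E'
D=np.array([635.4,61.9,0]); Y=R.from_euler('z',-0.2103)
AX=Y.apply([-.5,0,.8660]); UP=Y.apply([.8660,0,.5]); AC=Y.apply([0,1,0])
SEAT=D+Y.apply([-91.7,-115,131.4]); PIV=D+Y.apply([-94.7,115,136.6])
def ori(th): # tool y = -AC, z=-AX, then turned th about tool z
    y=-AC;z=-AX;x=np.cross(y,z); return R.from_matrix(np.c_[x,y,z])*R.from_rotvec([0,0,th])
def cur():
    s=env.observe();q=s["ee_rot"]; return s,np.array(s["eef_pos"]),R.from_quat([q[1],q[2],q[3],q[0]])
def plan(wps,st=None,dm=.048,da=.14):
    s,p,r=cur()
    if st: p,r=st
    for P,o in wps:
        d=(r.inv()*o).as_rotvec(); L=np.linalg.norm(P-p)/1000
        n=int(np.ceil(max(L/dm,np.linalg.norm(d)/da,1)))
        # straight line, even rotation: the shift in turning tool axes
        for i in range(n):
            a=r*R.from_rotvec(d*i/n); t=a.inv().apply((P-p)/1000/n)
            print(" ".join("%.3f"%v for v in d/n)," ".join("%.4f"%v for v in t),100,end=";\n")
        print("--");p,r=P,o
E
python3 - <<'E'
from h import *
np.set_printoptions(precision=3,suppress=True)
print(SEAT,PIV,AX)
o=ori(-.6)
plan([(np.array([330,-300,350.]),o),(SEAT+150*AX,o)])
for b,z in(("relay",0),("contact_block",0)):
    pass
def ground(u,v,z):
    return least_squares(lambda X:proj("top",np.r_[X,z])-[u,v],[500,0]).x
print(ground(406,309,0),ground(452,247,0),ground(430,278,124))
E
```

```text
[521.714 -31.424 131.4  ] [566.793 194.135 136.6  ] [-0.489  0.104  0.866]
-0.030 0.050 -0.014 0.0269 -0.0362 -0.0161 100;
-0.030 0.050 -0.014 0.0282 -0.0353 -0.0157 100;
-0.030 0.050 -0.014 0.0295 -0.0344 -0.0153 100;
-0.030 0.050 -0.014 0.0307 -0.0336 -0.0148 100;
-0.030 0.050 -0.014 0.0319 -0.0327 -0.0142 100;
-0.030 0.050 -0.014 0.0331 -0.0318 -0.0136 100;
-0.030 0.050 -0.014 0.0342 -0.0309 -0.0128 100;
-0.030 0.050 -0.014 0.0352 -0.0301 -0.0120 100;
-0.030 0.050 -0.014 0.0362 -0.0292 -0.0111 100;
--
0.000 0.000 0.000 0.0249 -0.0353 0.0150 100;
0.000 0.000 0.000 0.0249 -0.0353 0.0150 100;
0.000 0.000 0.000 0.0249 -0.0353 0.0150 100;
0.000 0.000 0.000 0.0249 -0.0353 0.0150 100;
0.000 0.000 0.000 0.0249 -0.0353 0.0150 100;
0.000 0.000 0.000 0.0249 -0.0353 0.0150 100;
0.000 0.000 0.000 0.0249 -0.0353 0.0150 100;
--
[ 278.778 -402.582] [ 475.638 -565.33 ] [ 373.12 -446.67]
```

apply_moves --increments "-0.03 0.05 -0.014 0.027 -0.036 -0.016 100;-0.03 0.05 -0.014 0.028 -0.035 -0.016 100;-0.03 0.05 -0.014 0.0295 -0.0345 -0.015 100;-0.03 0.05 -0.014 0.031 -0.0335 -0.015 100;-0.03 0.05 -0.014 0.032 -0.0325 -0.014 100;-0.03 0.05 -0.014 0.033 -0.032 -0.0135 100;-0.03 0.05 -0.014 0.034 -0.031 -0.013 100;-0.03 0.05 -0.014 0.035 -0.03 -0.012 100"

```text
clock: 1.9
eef_pos: [313.7, -340.8, 334.1]
ee_rot: [0.093, 0.956, 0.18, 0.213]
ft_force: [0.2, -0.3, 1.4]
grip_width: 91.2
grasp_force: 0.0
```

Run:
```python
from h import *
o=ori(-.6);s,p,r=cur();print(s["clock"],p,s["joint_pos"])
plan([(SEAT+150*AX,o)])
```

```text
1.9 [ 313.66838002 -340.83351175  334.1341717 ] [-1.08502809 -0.3369528   2.27696568  0.44112544  0.93127758 -0.10513878]
-0.003 0.006 -0.002 0.0264 -0.0345 0.0114 100;
-0.003 0.006 -0.002 0.0264 -0.0345 0.0115 100;
-0.003 0.006 -0.002 0.0264 -0.0344 0.0116 100;
-0.003 0.006 -0.002 0.0264 -0.0344 0.0116 100;
-0.003 0.006 -0.002 0.0264 -0.0344 0.0117 100;
-0.003 0.006 -0.002 0.0264 -0.0344 0.0117 100;
-0.003 0.006 -0.002 0.0264 -0.0344 0.0118 100;
-0.003 0.006 -0.002 0.0264 -0.0344 0.0118 100;
--
```

apply_moves --increments "-0.003 0.006 -0.002 0.0264 -0.0344 0.0116 100;-0.003 0.006 -0.002 0.0264 -0.0344 0.0116 100;-0.003 0.006 -0.002 0.0264 -0.0344 0.0116 100;-0.003 0.006 -0.002 0.0264 -0.0344 0.0116 100;-0.003 0.006 -0.002 0.0264 -0.0344 0.0116 100;-0.003 0.006 -0.002 0.0264 -0.0344 0.0116 100;-0.003 0.006 -0.002 0.0264 -0.0344 0.0116 100;-0.003 0.006 -0.002 0.0264 -0.0344 0.0116 100"

```text
clock: 2.7
eef_pos: [441.6, -33.4, 264.5]
ee_rot: [0.101, 0.949, 0.187, 0.235]
ft_force: [1.5, -2.1, -0.0]
grip_width: 91.1
grasp_force: 0.0
```

Run:
```python
from h import *
import cv2
o=ori(-.6);s,p,r=cur();print(s["clock"],p,s["joint_pos"])
plan([(SEAT+85*AX,o)])
for c in("scene","top"):
    im=env.camera(c); q=proj(c,SEAT+50*AX).astype(int)
    cv2.imwrite(f"pics/{c}1.png",im[:,:,::-1])
    for z in(0,27,54):cv2.circle(im,tuple(np.round(proj(c,SEAT+z*AX)).astype(int)),1,(255,0,255),-1)
    cr=im[q[1]-75:q[1]+75,q[0]-65:q[0]+65]
    globals()[c]=cv2.resize(cr,None,fx=3,fy=3,interpolation=cv2.INTER_CUBIC)
cv2.imwrite("pics/b1.png",np.hstack([scene,top])[:,:,::-1])
```

```text
2.7 [441.6097798  -33.37936557 264.4595896 ] [-0.09066899 -0.37986784  2.44733551 -0.11203337  0.56370645  1.17020879]
-0.002 0.003 -0.000 0.0059 -0.0073 0.0346 100;
-0.002 0.003 -0.000 0.0058 -0.0074 0.0346 100;
--
```

View pics/b1.png

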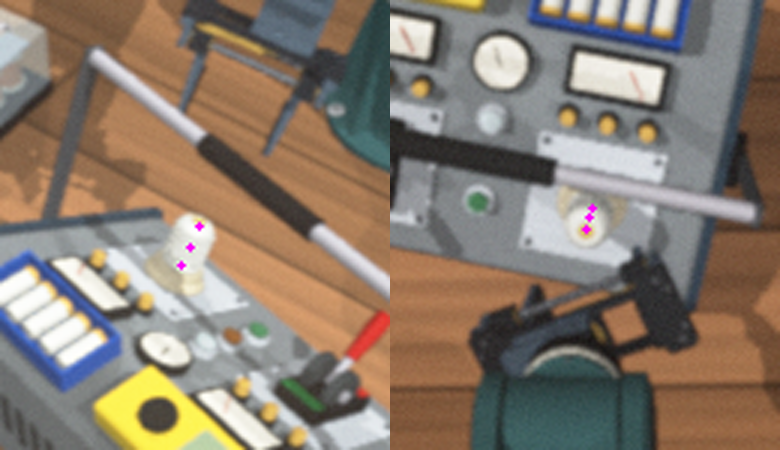

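Run:
```python
from h import *
o=ori(-.6);s,p,r=cur();print(s["clock"],p,s["joint_pos"],s["ft_force"])
plan([(SEAT+85*AX,o),(SEAT+31*AX,o)],dm=.03)
```

```text
2.8 [441.7458711  -30.36159884 263.23783222] [-0.08402501 -0.37678506  2.44702808 -0.11145242  0.56405797  1.17175796] [0.70034583 0.13570418 0.64046203]
-0.003 0.002 0.001 0.0037 -0.0037 0.0228 100;
-0.003 0.002 0.001 0.0036 -0.0038 0.0228 100;
-0.003 0.002 0.001 0.0036 -0.0039 0.0228 100;
--
0.000 0.000 0.000 0.0000 0.0000 0.0270 100;
0.000 0.000 0.000 0.0000 0.0000 0.0270 100;
--
```

apply_moves --increments "-0.003 0.002 0.001 0.0037 -0.0037 0.0228 100;-0.003 0.002 0.001 0.0037 -0.0038 0.0228 100;-0.003 0.002 0.001 0.0036 -0.0039 0.0228 100;0 0 0 0 0 0 100;0 0 0 0 0 0 100"

```text
clock: 3.3
eef_pos: [479.3, -28.1, 205.9]
ee_rot: [0.104, 0.948, 0.185, 0.236]
ft_force: [0.5, -0.7, -0.1]
grip_width: 91.4
grasp_force: 0.0
```

Run:
```python
from h import *
o=ori(-.6);s,p,r=cur();print(s["clock"],p,s["joint_pos"],s["ft_force"])
plan([(SEAT+31*AX,o)],dm=.02)
```

```text
3.3 [479.28462923 -28.10221995 205.86011509] [-0.06060224 -0.17874912  2.4344569  -0.22039106  0.37730621  1.30985848] [ 0.52436911 -0.71338766 -0.12459683]
0.002 0.001 -0.001 0.0009 -0.0018 0.0182 100;
0.002 0.001 -0.001 0.0009 -0.0017 0.0182 100;
0.002 0.001 -0.001 0.0009 -0.0017 0.0182 100;
--
```

```bash
cat >> h.py <<'E'
Z=np.array([0,0,1.])
def fk(j,k):
    a1,h,L1,L2,Lt,a3=k
    f=R.from_euler('z',j[0])
    e=lambda t:np.array([np.sin(t),0,np.cos(t)])
    W=np.array([a1,0,h])+L1*e(j[1])+a3*e(j[1]+j[2]-np.pi/2)+L2*e(j[1]+j[2])
    r=f*R.from_euler('y',j[1]+j[2])*R.from_euler('z',j[3])*R.from_euler('y',j[4])*R.from_euler('z',j[5])
    return f.apply(W)+Lt*r.apply(Z),r
E
python3 - <<'E'
from h import *
np.set_printoptions(precision=3,suppress=True)
J=[[-1.34531405,.378933674,1.73417909,0,1.02846751,-.03331],[-1.08502809,-.3369528,2.27696568,.44112544,.93127758,-.10513878],[-.09066899,-.37986784,2.44733551,-.11203337,.56370645,1.17020879],[-0.08402501,-0.37678506,2.44702808,-0.11145242,0.56405797,1.17175796]]
P=[[179.129,-676.724,205.519],[313.668,-340.834,334.134],[441.61,-33.379,264.46],[441.746,-30.362,263.238]]
s,p,r=cur();J.append(s["joint_pos"]);P.append(p)
f=lambda k:np.concatenate([fk(j,k)[0]-q for j,q in zip(J,P)])
q=least_squares(f,[0,400,500,500,200,0]);print(q.x,np.abs(q.fun).max())
print((fk(J[-1],q.x)[1].inv()*r).as_rotvec())
np.save("k.npy",q.x)
E
```

```text
[ -7.532 343.777 565.986 616.032 299.232 -57.783] 25.011526764876965
[-0.     0.     1.571]
```

```bash
cat >> h.py <<'E'
def fk2(j,k):
    a1,h,L1,L2,Lt,a3,d,w=k
    f=R.from_euler('z',j[0]);b=f*R.from_euler('y',j[1]);c=b*R.from_euler('y',j[2]);g=c*R.from_euler('z',j[3])*R.from_euler('y',j[4])
    return f.apply([a1,d,h])+b.apply([0,0,L1])+c.apply([a3,0,L2])+g.apply([w,0,Lt]), g*R.from_euler('z',j[5]+np.pi/2)
def ik(P,o,j0,k=None):
    k=np.load("k.npy") if k is None else k
    lo=np.array([-2.77,-.74,0,-1.06,.31,-3.08]);hi=np.array([2.77,2.19,2.66,4.2,2.87,3.08])
    def f(j):
        p,r=fk2(j,k); return np.r_[(p-P)/300,(r.inv()*o).as_rotvec()]
    q=least_squares(f,j0); return q.x,np.abs(q.fun).max(),((q.x>lo)&(q.x<hi)).all()
E
python3 - <<'E'
from h import *
np.set_printoptions(precision=3,suppress=True)
J=[[-1.34531405,.378933674,1.73417909,0,1.02846751,-.03331],[-1.08502809,-.3369528,2.27696568,.44112544,.93127758,-.10513878],[-.09066899,-.37986784,2.44733551,-.11203337,.56370645,1.17020879],[-0.08402501,-0.37678506,2.44702808,-0.11145242,0.56405797,1.17175796]]
P=[[179.129,-676.724,205.519],[313.668,-340.834,334.134],[441.61,-33.379,264.46],[441.746,-30.362,263.238]]
s,p,r=cur();J.append(s["joint_pos"]);P.append(p)
for m in([1,1,1,1,1,1,0,1],[1,1,1,1,1,1,1,0],[1]*8):
    m=np.array(m)
    f=lambda k:np.r_[np.concatenate([fk2(j,k*m)[0]-q for j,q in zip(J,P)]),(k-[0,400,500,500,200,0,0,0])*1e-4]
    q=least_squares(f,[0,400,500,500,200,0,0,0]);print(q.x*m);print(q.fun[:15].reshape(5,3))
np.save("k.npy",q.x*m)
E
```

```text
[-35.602 344.233 568.084 624.799 307.343  53.908   0.    -17.704]
[[-22.718  -5.151  -9.489]
 [-15.799  -7.495   0.1  ]
 [ -1.526 -23.388   3.552]
 [ -1.434 -23.392   3.443]
 [ -1.664 -22.073   2.394]]
[  0.001 318.101 550.799 603.899 277.161  41.4    23.299   0.   ]
[[ 0.004  0.001 -0.   ]
 [-0.001 -0.     0.   ]
 [-0.    -0.001 -0.   ]
 [-0.    -0.001 -0.   ]
 [-0.    -0.001  0.   ]]
[ -0.001 318.101 550.799 603.9   277.162  41.4    23.299  -0.001]
[[ 0.004  0.001 -0.001]
 [-0.001 -0.     0.   ]
 [-0.    -0.001 -0.   ]
 [-0.    -0.001  0.   ]
 [-0.    -0.001  0.   ]]
```

Run:
```python
from h import *
np.set_printoptions(precision=3,suppress=True)
s,p,r=cur();j=s["joint_pos"]
for hgt in(31,40):
  for a in(-.15,0,.15):       # extra tilt: rotation about AC
    for b in(-.2,0,.2):  # sideways: rotation about UP
      x=[ik(SEAT+hgt*AX,R.from_rotvec(a*AC)*R.from_rotvec(b*UP)*ori(t),j) for t in(-.6,.6)]
      print(hgt,a,b,x[0][0],x[1][0][5],x[0][1]<1e-4,x[0][2],x[1][2])
j2=np.array(j)+[0,0,0,3.1,0.2,-3.1]
for t in(-.6,.6):print("flip",ik(SEAT+31*AX,ori(t),[-.05,0,2.43,3,.4,-1.5+t]))
```

```text
31 -0.15 -0.2 [ 0.106  0.024  2.445 -1.385  0.396  2.607] 3.8072204371673073 True False False
31 -0.15 0 [-0.046 -0.024  2.481 -1.397  0.104  2.496] 3.6964929531821555 True False False
31 -0.15 0.2 [-0.211 -0.022  2.491  1.576  0.2   -0.606] 0.5941480003591647 True False False
31 0 -0.2 [ 0.079  0.024  2.381 -0.896  0.437  2.084] 3.283869823411088 True True False
31 0 0 [-0.061 -0.019  2.412 -0.316  0.242  1.408] 2.60825020280493 True False False
31 0 0.2 [-0.211 -0.017  2.422  0.766  0.291  0.226] 1.4258145502548607 True False False
31 0.15 -0.2 [ 0.055  0.048  2.311 -0.579  0.548  1.737] 2.937349344431078 True True True
31 0.15 0 [-0.075  0.009  2.338 -0.12   0.427  1.206] 2.406269006373211 True True True
31 0.15 0.2 [-0.211  0.011  2.349  0.472  0.452  0.54 ] 1.7395348243754705 True True True
40 -0.15 -0.2 [ 0.11  -0.004  2.451 -1.333  0.403  2.554] 3.7535590741779528 True False False
40 -0.15 0 [-0.043 -0.053  2.486 -1.189  0.112  2.289] 3.4887196531883125 True False False
40 -0.15 0.2 [-0.211 -0.051  2.497  1.458  0.202 -0.486] 0.7142500404204826 True False False
40 0 -0.2 [ 0.083 -0.001  2.386 -0.864  0.451  2.051] 3.251158912183176 True True False
40 0 0 [-0.059 -0.045  2.417 -0.295  0.262  1.387] 2.587256535883919 True False False
40 0 0.2 [-0.211 -0.044  2.427  0.718  0.307  0.276] 1.4755776975025703 True False False
40 0.15 -0.2 [ 0.057  0.025  2.315 -0.564  0.565  1.722] 2.9217837484129316 True True True
40 0.15 0 [-0.073 -0.015  2.342 -0.116  0.446  1.203] 2.4034720151787443 True True True
40 0.15 0.2 [-0.211 -0.013  2.354  0.455  0.47   0.559] 1.7591309404758926 True True True
flip (array([-0.061, -0.019,  2.412,  2.825, -0.242, -1.733]), np.float64(1.8947806286936006e-16), np.False_)
flip (array([-0.061, -0.019,  2.412,  2.825, -0.242, -0.533]), np.float64(5.684341886080802e-16), np.False_)
```

```bash
cat >> h.py <<'E'
def cap(th,h=36,a=.1): return SEAT+h*AX, R.from_rotvec(-th*AX)*R.from_rotvec(a*AC)*ori(0)
E
python3 - <<'E'
from h import *
np.set_printoptions(precision=3,suppress=True)
s,p,r=cur();j=s["joint_pos"]
for th in(-.45,0,.45):print(ik(*cap(th),j))
print(ik(*cap(-.45,85),j))
print((cap(0)[1].inv()).apply(-AX))
o=cap(-.45)[1]
plan([(SEAT+80*AX,o),(SEAT+36*AX,o)],dm=.02)
E
```

```text
(array([-0.038, -0.013,  2.366, -0.311,  0.384,  1.57 ]), np.float64(7.175652664651958e-13), np.True_)
(array([-0.069, -0.016,  2.365, -0.158,  0.377,  1.846]), np.float64(1.0537244687913726e-11), np.True_)
(array([-0.099, -0.022,  2.374, -0.01 ,  0.353,  2.129]), np.float64(1.8947806286936006e-16), np.True_)
(array([-0.027, -0.145,  2.385, -0.254,  0.496,  1.515]), np.float64(1.5631940186722205e-14), np.True_)
[ 0.1   -0.     0.995]
0.006 -0.048 0.073 0.0013 -0.0025 0.0028 100;
0.006 -0.048 0.073 0.0012 -0.0026 0.0027 100;
--
0.000 0.000 0.000 0.0015 -0.0000 0.0146 100;
0.000 0.000 0.000 0.0015 -0.0000 0.0146 100;
0.000 0.000 0.000 0.0015 -0.0000 0.0146 100;
--
```

apply_moves --increments "0.006 -0.048 0.073 0.0013 -0.0025 0.0028 100;0.006 -0.048 0.073 0.0012 -0.0026 0.0027 100;0 0 0 0.0015 0 0.0146 100;0 0 0 0.0015 0 0.0146 100;0 0 0 0.0015 0 0.0146 100;0 0 0 0 0 0 100;0 0 0 0 0 0 100"

```text
clock: 4.0
eef_pos: [504.5, -27.6, 163.7]
ee_rot: [0.09, 0.97, 0.111, 0.197]
ft_force: [-0.2, 0.7, 0.3]
grip_width: 91.7
grasp_force: 0.0
```

Run:
```python
from h import *
import cv2
s,p,r=cur();print(s["clock"],p,s["joint_pos"],s["ft_force"])
plan([cap(-.45)])
for c in("scene","top"):
    im=env.camera(c); q=proj(c,SEAT+50*AX).astype(int)
    cr=im[q[1]-50:q[1]+50,q[0]-45:q[0]+45]
    globals()[c]=cv2.resize(cr,None,fx=4.4,fy=4.4,interpolation=cv2.INTER_CUBIC)
cv2.imwrite("pics/b2.png",np.hstack([scene,top])[:,:,::-1])
```

```text
4.0 [504.50785848 -27.60177149 163.65423077] [-0.03764524 -0.01456186  2.36527878 -0.31147206  0.38493289  1.57079816] [-0.19570384  0.69270673  0.29132516]
0.001 -0.002 -0.001 -0.0008 -0.0002 0.0008 100;
--
```

View pics/b2.png

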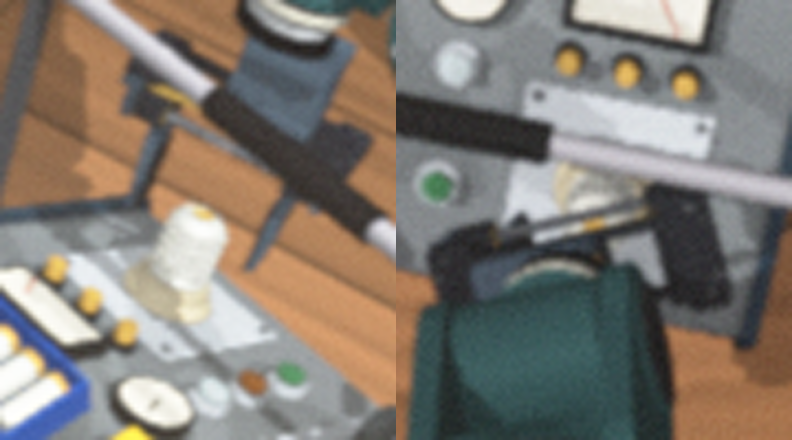

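Run:
```python
from h import *
s,p,r=cur()
for c in("scene","top"):
    q0=proj(c,SEAT+50*AX).astype(int)-[45,50]
    for n,X in dict(seat=SEAT,top=SEAT+54*AX,tcp=p,tipA=p+r.apply([0,-52,19]),tipB=p+r.apply([0,52,19]),rootA=p+r.apply([0,-52,-60]),rootB=p+r.apply([0,52,-60])).items():
        print(c,n,np.round((proj(c,X)-q0)*4.4))
```

```text
scene seat [174. 279.]
scene top [201. 219.]
scene tcp [192. 239.]
scene tipA [244. 291.]
scene tipB [123. 227.]
scene rootA [283. 207.]
scene rootB [158. 142.]
top seat [206. 194.]
top top [200. 224.]
top tcp [201. 213.]
top tipA [131. 221.]
top tipB [278. 188.]
top rootA [115. 258.]
top rootB [270. 223.]
```

Run:
```python
from h import *
import cv2
s,p,r=cur()
c="scene";im=env.camera(c);q0=proj(c,SEAT+50*AX).astype(int)-[50,45]
cr=cv2.resize(im[q0[1]:q0[1]+80,q0[0]:q0[0]+100],None,fx=7,fy=7,interpolation=cv2.INTER_LANCZOS4)
for X,col in[(SEAT,(255,0,255)),(SEAT+54*AX,(255,0,255)),(p,(0,255,0))]+[(p+r.apply([0,y,z]),(0,255,255)) for y in(-46,-59,46,59) for z in(19,-60)]:
    cv2.circle(cr,tuple(((proj(c,X)-q0+.5)*7).astype(int)),3,col,-1)
cv2.imwrite("pics/b3.png",cr[:,:,::-1])
```

```text
(no output)
```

View pics/b3.png

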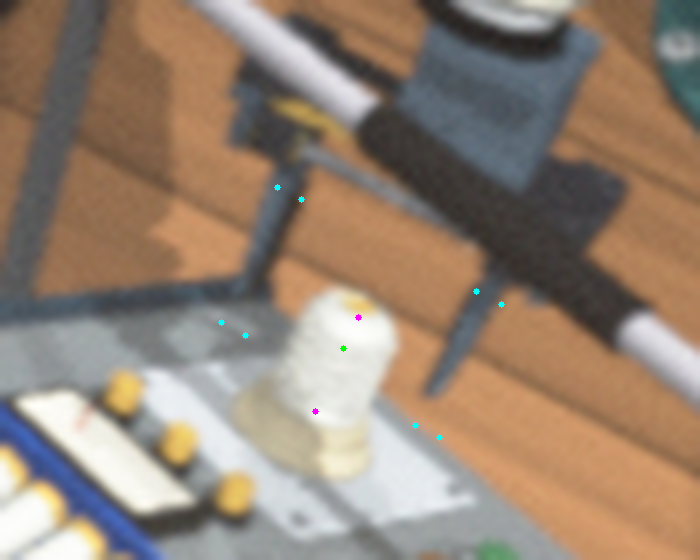

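apply_moves --increments "0 -0.002 0 0 0 0.0095 100;0 0 0 0 0 0 0;0 0 0 0 0 0 0;0 0 0 0 0 0 0;0 0 0 0 0 0 0"

```text
clock: 4.65
eef_pos: [508.5, -28.4, 154.0]
ee_rot: [0.09, 0.97, 0.111, 0.196]
ft_force: [-0.0, 0.0, 1.0]
grip_width: 62.0
grasp_force: 0.0
```

apply_moves --increments "0 0 0 0 0 0 0;0 0 0 0 0 0 0;0 0 0 0 0 0 0;0 0 0 0 0 0 0"

```text
clock: 5.05
eef_pos: [508.5, -28.5, 154.1]
ee_rot: [0.09, 0.97, 0.111, 0.196]
ft_force: [-0.9, -1.1, 0.9]
grip_width: 45.0
grasp_force: 30.0
```

Run:
```python
from h import *
s,p,r=cur();print(s["clock"],p,s["joint_pos"],s["ft_force"],s["wrist_torque"],s["grip_width"],s["grasp_force"],r.inv().apply(s["ft_force"]))
print("rel seat up,ac,ax",[(p-SEAT)@v for v in(UP,AC,AX)])
```

```text
5.05 [508.50669562 -28.47101411 154.06254698] [-0.03926609  0.01348325  2.36088663 -0.32757757  0.36446553  1.5864327 ] [-0.9315828  -1.06031755  0.85595754] [-0.07401335  0.20214619 -0.0618937 ] 44.983998066824064 30.000566840171814 [-0.79370773  1.03553589 -1.01117585]
rel seat up,ac,ax [np.float64(-0.3877727177187378), np.float64(0.13061400181495286), np.float64(26.391958647285488)]
```

apply_moves --increments "0.014 0 0.139 0 0 0.0001 0;0.014 0 0.139 0 0 0.0001 0;0.014 0 0.139 0 0 0.0001 0;0.014 0 0.139 0 0 0.0001 0;0.014 0 0.139 0 0 0.0001 0;0.014 0 0.139 0 0 0.0001 0;0 0 0 0 0 0 0"

```text
clock: 5.75
eef_pos: [509.1, -27.7, 153.6]
ee_rot: [-0.039, 0.934, -0.286, 0.211]
ft_force: [3.5, 21.4, -1.5]
grip_width: 44.9
grasp_force: 30.0
```

```bash
cat > st.py <<'E'
from h import *
np.set_printoptions(precision=3,suppress=True)
s,p,r=cur();print(s["clock"],s["joint_pos"],"F",r.inv().apply(s["ft_force"]),"M",r.inv().apply(s["wrist_torque"]),s["grip_width"],s["grasp_force"])
print("rel seat up,ac,ax",np.array([(p-SEAT)@v for v in(UP,AC,AX)]),"th",(cap(0)[1].inv()*r).as_rotvec())
E
python3 st.py
```

```text
5.75 [-0.095  0.007  2.368 -0.027  0.334  2.093] F [ -9.663 -19.383   1.768] M [ 3.865 -2.036  0.124] 44.870832441851995 30.00480204820633
rel seat up,ac,ax [-0.269  1.027 25.842] th [ 0.04  -0.     0.392]
```

apply_moves --increments "0 0 0 0 0 0 68;0 0 0 0 0 0 68;-0.014 0 -0.139 0 0 0 68;-0.014 0 -0.139 0 0 0 68;-0.014 0 -0.139 0 0 0 68;-0.014 0 -0.139 0 0 0 68;-0.014 0 -0.139 0 0 0 68;-0.014 0 -0.139 0 0 0 68"

```text
clock: 6.55
eef_pos: [508.8, -28.6, 153.5]
ee_rot: [0.091, 0.97, 0.114, 0.196]
ft_force: [-0.2, -0.0, -0.6]
grip_width: 62.3
grasp_force: 0.0
```

apply_moves --increments "0 0 0 0.0013 0.0008 0.0005 68;0 0 0 0 0 0 0;0 0 0 0 0 0 0;0 0 0 0 0 0 0;0 0 0 0 0 0 0;0 0 0 0 0 0 0"

```text
clock: 7.15
eef_pos: [510.1, -28.7, 153.6]
ee_rot: [0.089, 0.97, 0.11, 0.196]
ft_force: [-3.2, 8.9, 2.7]
grip_width: 44.7
grasp_force: 30.0
```

```bash
python3 st.py
```

```text
7.15 [-0.04   0.017  2.358 -0.325  0.363  1.586] F [ 0.305 -8.576 -4.929] M [ 1.56  -0.105  0.116] 44.69122364105821 29.99962091445923
rel seat up,ac,ax [ 0.76   0.258 25.163] th [-0.045 -0.001 -0.445]
```

apply_moves --increments "0.014 0 0.139 0 -0.0004 0.0001 0;0.014 0 0.139 0 0 0.0001 0;0.014 0 0.139 0 0 0.0001 0;0.014 0 0.139 0 0 0.0001 0;0.014 0 0.139 0 0 0.0001 0;0.014 0 0.139 0 0 0.0001 0;0 0 0 0 0 0 0"

```text
clock: 7.85
eef_pos: [509.6, -27.9, 152.5]
ee_rot: [-0.038, 0.934, -0.286, 0.21]
ft_force: [-2.6, 22.8, -0.1]
grip_width: 44.9
grasp_force: 30.0
```

```bash
python3 st.py
```

```text
7.85 [-0.096  0.011  2.366 -0.027  0.334  2.094] F [-14.521 -17.656  -2.068] M [ 3.132 -2.731 -0.167] 44.92357432505704 30.0016450881958
rel seat up,ac,ax [-0.363  0.91  24.54 ] th [ 0.039 -0.002  0.393]
```

apply_moves --increments "0 0 0 0 0 0 68;0 0 0 -0.0005 -0.0011 0 68;-0.014 0 -0.139 0 0 0 68;-0.014 0 -0.139 0 0 0 68;-0.014 0 -0.139 0 0 0 68;-0.014 0 -0.139 0 0 0 68;-0.014 0 -0.139 0 0 0 68;-0.014 0 -0.139 0 0 0 68"

```text
clock: 8.65
eef_pos: [510.8, -27.7, 153.1]
ee_rot: [0.09, 0.97, 0.113, 0.196]
ft_force: [-0.8, 0.8, -0.5]
grip_width: 62.3
grasp_force: 0.0
```

apply_moves --increments "0 0 0 0 0 0 68;0 0 0 0 0 0 0;0 0 0 0 0 0 0;0 0 0 0 0 0 0;0 0 0 0 0 0 0;0 0 0 0 0 0 0"

```text
clock: 9.25
eef_pos: [510.7, -28.0, 153.2]
ee_rot: [0.09, 0.97, 0.11, 0.196]
ft_force: [-0.7, -7.4, 3.4]
grip_width: 44.8
grasp_force: 30.0
```

```bash
python3 st.py
```

```text
9.25 [-0.038  0.019  2.357 -0.332  0.363  1.595] F [-1.199  7.761 -2.398] M [-1.097 -0.523 -0.005] 44.82098113495747 29.99390870332718
rel seat up,ac,ax [ 0.985  1.047 24.645] th [-0.046 -0.001 -0.445]
```

apply_moves --increments "0.014 0 0.139 0 0 0.0001 0;0.014 0 0.139 0 0 0.0001 0;0.014 0 0.139 0 0 0.0001 0"

```text
clock: 9.55
eef_pos: [512.8, -28.2, 154.5]
ee_rot: [0.026, 0.973, -0.091, 0.21]
ft_force: [1.3, -11.2, 9.4]
grip_width: 44.8
grasp_force: 30.0
```

```bash
python3 st.py
```

```text
9.55 [-0.067  0.016  2.355 -0.181  0.353  1.847] F [ 6.958 10.906 -7.055] M [-2.509  0.97  -0.894] 44.8465773412943 30.012314915657043
rel seat up,ac,ax [ 3.394  1.259 24.664] th [-0.003  0.004 -0.025]
```

apply_moves --increments "0.014 0 0.139 0 0 0.0001 0;0.014 0 0.139 0 0 0.0001 0;0.014 0 0.139 0 0 0.0001 0;0 0 0 0 0 0 0"

```text
clock: 9.95
eef_pos: [511.5, -28.4, 153.3]
ee_rot: [-0.038, 0.934, -0.286, 0.212]
ft_force: [-4.5, -6.7, 10.3]
grip_width: 44.8
grasp_force: 30.0
```

```bash
python3 st.py
```

```text
9.95 [-0.095  0.012  2.364 -0.033  0.332  2.101] F [  4.195   5.964 -10.941] M [-1.214  0.463  0.042] 44.8376127017739 30.012611746788025
rel seat up,ac,ax [ 1.762  0.867 24.293] th [0.039 0.001 0.393]
```

apply_moves --increments "0 0 0 0 0 0 68;0 0 0 0 0 0 68;-0.014 0 -0.139 0 0 0 68;-0.014 0 -0.139 0 0 0 68;-0.014 0 -0.139 0 0 0 68;-0.014 0 -0.139 0 0 0 68;-0.014 0 -0.139 0 0 0 68;-0.014 0 -0.139 0 0 0 68"

```text
clock: 10.75
eef_pos: [510.8, -27.4, 152.4]
ee_rot: [0.09, 0.97, 0.113, 0.196]
ft_force: [-0.2, 0.9, 0.5]
grip_width: 62.3
grasp_force: 0.0
```

apply_moves --increments "0 0 0 0 0 0 68;0 0 0 0 0 0 0;0 0 0 0 0 0 0;0 0 0 0 0 0 0;0 0 0 0 0 0 0;0.007 0 0.07 0 0 0 0;0.007 0 0.07 0 0 0 0"

```text
clock: 11.45
eef_pos: [512.0, -28.0, 153.4]
ee_rot: [0.069, 0.976, 0.043, 0.203]
ft_force: [2.9, -7.1, 3.6]
grip_width: 44.8
grasp_force: 30.0
```

```bash
python3 st.py
```

```text
11.45 [-0.047  0.02   2.355 -0.283  0.359  1.68 ] F [ 3.282  7.751 -1.305] M [-1.537  0.517 -1.034] 44.798814431780414 30.00420570373535
rel seat up,ac,ax [ 2.174  1.358 24.139] th [-0.031  0.002 -0.305]
```

apply_moves --increments "0.007 0 0.07 0 0 0 0;0.007 0 0.07 0 0 0 0"

```text
clock: 11.65
eef_pos: [512.3, -28.1, 153.7]
ee_rot: [0.048, 0.977, -0.024, 0.207]
ft_force: [2.6, -8.1, 5.4]
grip_width: 44.9
grasp_force: 30.0
```

```bash
python3 st.py
```

```text
11.65 [-0.057  0.019  2.354 -0.232  0.357  1.764] F [ 4.77   8.368 -3.028] M [-1.676  0.542 -0.788] 44.911780385362626 30.003933906555176
rel seat up,ac,ax [ 2.531  1.284 24.233] th [-0.017  0.002 -0.165]
```

apply_moves --increments "0.007 0 0.07 0 0 0 0;0.007 0 0.07 0 0 0 0"

```text
clock: 11.85
eef_pos: [512.1, -28.2, 153.6]
ee_rot: [0.026, 0.973, -0.091, 0.21]
ft_force: [0.8, -10.3, 7.2]
grip_width: 45.0
grasp_force: 30.0
```

```bash
python3 st.py
```

```text
11.85 [-0.067  0.017  2.355 -0.182  0.353  1.848] F [ 5.417 10.036 -5.339] M [-2.013  0.844 -0.955] 45.003898300177475 30.014125406742096
rel seat up,ac,ax [ 2.414  1.141 24.255] th [-0.004  0.002 -0.025]
```

```bash
cat >> h.py <<'E'
def sw(u,h,a=.1): return PIV+u*UP+h*AX+1*AC, R.from_rotvec(a*AC)*ori(0)
E
python3 - <<'E'
from h import *
np.set_printoptions(precision=3,suppress=True)
s,p,r=cur();j=s["joint_pos"]
for a in(0,.1):
  jj=ik(*sw(-100,100,a),[.2,-.2,2.4,.5,.6,1.2])[0]
  for u,h in((-100,100),(-100,70),(-40,70),(-8,70)):
    x=ik(*sw(u,h,a),jj);print(a,u,h,*x)
o=sw(0,0)[1]
P1=p+r.apply([0,0,.0])+75*AX
plan([(P1,r),(P1-70*UP,o),sw(-100,100),sw(-100,70)])
print(p,P1)
E
```

```text
0 -100 100 [ 0.644 -0.016  2.37  -0.779  0.566  3.048] 1.1185788337253477e-09 True
0 -100 70 [ 0.615  0.057  2.363 -0.858  0.507  3.116] 3.6220307308987287e-10 False
0 -40 70 [ 0.527  0.055  2.288 -0.748  0.517  2.916] 4.736951571734001e-16 True
0 -8 70 [ 0.486  0.059  2.244 -0.692  0.527  2.819] 3.145335843631377e-14 True
0.1 -100 100 [ 0.598 -0.013  2.336 -0.563  0.591  2.815] 4.0766001685454957e-16 True
0.1 -100 70 [ 0.572  0.057  2.329 -0.612  0.528  2.852] 9.911677728569043e-11 True
0.1 -40 70 [ 0.491  0.062  2.25  -0.522  0.561  2.68 ] 5.117434254131581e-16 True
0.1 -8 70 [ 0.453  0.069  2.204 -0.48   0.581  2.6  ] 1.2884508275116483e-14 True
0.000 0.000 0.000 -0.0037 0.0000 -0.0373 100;
0.000 0.000 0.000 -0.0037 0.0000 -0.0373 100;
--
0.002 -0.001 0.012 -0.0348 -0.0009 0.0034 100;
0.002 -0.001 0.012 -0.0348 -0.0004 0.0035 100;
--
0.000 0.000 0.000 -0.0066 -0.0460 -0.0007 100;
0.000 0.000 0.000 -0.0066 -0.0460 -0.0007 100;
0.000 0.000 0.000 -0.0066 -0.0460 -0.0007 100;
0.000 0.000 0.000 -0.0066 -0.0460 -0.0007 100;
0.000 0.000 0.000 -0.0066 -0.0460 -0.0007 100;
--
0.000 0.000 0.000 0.0030 -0.0000 0.0298 100;
--
[512.136 -28.212 153.613] [475.462 -20.384 218.563]
```

apply_moves --increments "0 0 0 0 0 0 100;0 0 0 0 0 0 100;0 0 0 0 0 0 100;0 0 0 -0.0037 0 -0.0373 100;0 0 0 -0.0037 0 -0.0373 100;0.002 -0.001 0.012 -0.0348 -0.0009 0.0034 0;0.002 -0.001 0.012 -0.0348 -0.0004 0.0035 0"

```text
clock: 12.55
eef_pos: [414.8, -7.0, 183.4]
ee_rot: [0.022, 0.972, -0.101, 0.209]
ft_force: [0.2, 0.5, -1.0]
grip_width: 71.9
grasp_force: 0.0
```

Run:
```python
from h import *
s,p,r=cur();print(s["clock"],p)
plan([sw(-105,100)],dm=.04)
```

```text
12.55 [414.78172996  -7.04591726 183.40908047]
-0.000 -0.000 0.000 -0.0060 -0.0383 -0.0004 100;
-0.000 -0.000 0.000 -0.0060 -0.0383 -0.0004 100;
-0.000 -0.000 0.000 -0.0060 -0.0383 -0.0004 100;
-0.000 -0.000 0.000 -0.0060 -0.0383 -0.0004 100;
-0.000 -0.000 0.000 -0.0060 -0.0383 -0.0004 100;
-0.000 -0.000 0.000 -0.0061 -0.0383 -0.0004 100;
--
```

apply_moves --increments "0 0 0 -0.006 -0.0383 -0.0004 0;0 0 0 -0.006 -0.0383 -0.0004 0;0 0 0 -0.006 -0.0383 -0.0004 0;0 0 0 -0.006 -0.0383 -0.0004 0;0 0 0 -0.006 -0.0383 -0.0004 0;0 0 0 -0.006 -0.0383 -0.0004 0;0 0 0 0 0 0 0;0 0 0 0 0 0 0"

```text
clock: 13.35
eef_pos: [428.5, 225.0, 169.4]
ee_rot: [0.022, 0.973, -0.1, 0.207]
ft_force: [-0.3, -1.2, -0.2]
grip_width: 7.7
grasp_force: 0.0
```

Run:
```python
from h import *
import cv2
s,p,r=cur();print(s["clock"],p,s["grip_width"],s["joint_pos"])
plan([sw(-105,72),sw(-75,72),sw(-8,72)],dm=.03)
for c in("scene","top"):
    im=env.camera(c); q=proj(c,PIV+50*AX).astype(int)
    for u,h in((0,0),(-45.5,83.4)):
        cv2.circle(im,tuple(np.round(proj(c,PIV+u*UP+h*AX)).astype(int)),1,(0,255,255),-1)
    cr=im[q[1]-50:q[1]+50,q[0]-45:q[0]+45]
    globals()[c]=cv2.resize(cr,None,fx=4.4,fy=4.4,interpolation=cv2.INTER_CUBIC)
cv2.imwrite("pics/b4.png",np.hstack([scene,top])[:,:,::-1])
```

```text
13.35 [428.46346687 225.00167761 169.37934537] 7.672103003376802 [ 0.60573565 -0.01087559  2.34262596 -0.56507894  0.5876524   2.821051  ]
-0.000 0.003 0.006 0.0042 0.0003 0.0270 100;
--
0.000 0.000 0.000 0.0298 0.0000 -0.0030 100;
--
0.000 0.000 0.000 0.0222 -0.0000 -0.0022 100;
0.000 0.000 0.000 0.0222 -0.0000 -0.0022 100;
0.000 0.000 0.000 0.0222 -0.0000 -0.0022 100;
--
```

View pics/b4.png

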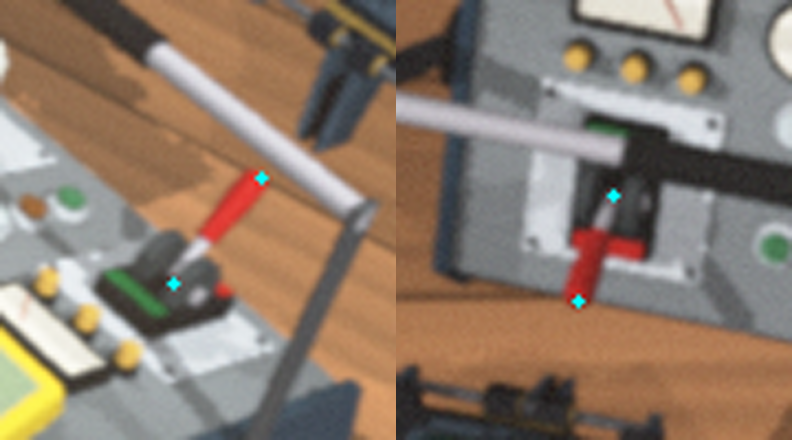

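Run:
```python
from h import *
s,p,r=cur()
print([(p-PIV)@v for v in(UP,AC,AX)])
for c in("scene","top"):
    q0=proj(c,PIV+50*AX).astype(int)-[45,50]
    for n,X in dict(tip=p+r.apply([0,0,19]),tcp=p,root=p+r.apply([0,0,-60]),bA=p+r.apply([0,-89,-60]),bB=p+r.apply([0,89,-60])).items(): print(c,n,np.round((proj(c,X)-q0)*4.4))
```

```text
[np.float64(-105.92048354045855), np.float64(0.05832802810943245), np.float64(99.22929491549016)]
scene tip [304. 169.]
scene tcp [314. 148.]
scene root [347.  81.]
scene bA [443. 153.]
scene bB [255.  12.]
top tip [171. 383.]
top tcp [164. 393.]
top root [142. 425.]
top bA [  6. 398.]
top bB [278. 453.]
```

apply_moves --increments "0 0.003 0.006 0.005 -0.001 0.037 0;0 0 0 0.0298 0 -0.003 0;0 0 0 0.0149 0 -0.0015 0;0 0 0 0 0 0 0"

```text
clock: 13.85
eef_pos: [487.3, 211.8, 161.1]
ee_rot: [0.022, 0.972, -0.105, 0.209]
ft_force: [-2.5, 2.4, -4.8]
grip_width: 0.6
grasp_force: 2.1
```

Run:
```python
from h import *
s,p,r=cur()
print([(p-PIV)@v for v in(UP,AC,AX)],s["ft_force"]@np.c_[UP,AC,AX])
```

```text
[np.float64(-58.25204206217262), np.float64(0.6388822243261519), np.float64(61.87702921857482)] [-4.9488119   1.77479175 -2.64985778]
```

apply_moves --increments "0 0 0 0.0149 0 -0.0015 0;0 0 0 0.0149 0 -0.0015 0;0 0 0 0.0149 0 -0.0015 0;0 0 0 0 0 0 0"

```text
clock: 14.25
eef_pos: [525.4, 204.3, 184.1]
ee_rot: [0.021, 0.972, -0.105, 0.21]
ft_force: [-0.0, 0.2, 0.2]
grip_width: 0.2
grasp_force: 0.0
```

Run:
```python
from h import *
import cv2
s,p,r=cur()
print([(p-PIV)@v for v in(UP,AC,AX)],s["ft_force"]@np.c_[UP,AC,AX])
for c in("scene","top"):
    im=env.camera(c); q=proj(c,PIV+50*AX).astype(int)
    cr=im[q[1]-50:q[1]+50,q[0]-45:q[0]+45]
    globals()[c]=cv2.resize(cr,None,fx=4.4,fy=4.4,interpolation=cv2.INTER_CUBIC)
cv2.imwrite("pics/b5.png",np.hstack([scene,top])[:,:,::-1])
```

```text
[np.float64(-13.121266197843624), np.float64(1.3055172971351843), np.float64(62.467536589833394)] [0.04934376 0.19504973 0.16910928]
```

View pics/b5.png

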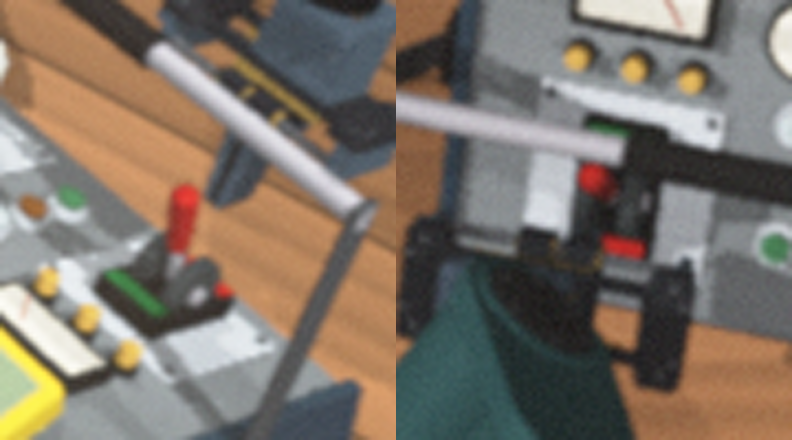

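Run:
```python
from h import *
for f in(-.5,-.2,0,.2,.4,.5):
  print(f,[np.round((proj(c,PIV+90*(np.cos(f)*AX+np.sin(f)*UP))-(proj(c,PIV+50*AX).astype(int)-[45,50]))*4.4) for c in("scene","top")])
```

```text
-0.5 [array([254., 182.]), array([183., 296.])]
-0.2 [array([240., 175.]), array([184., 266.])]
0 [array([227., 177.]), array([186., 242.])]
0.2 [array([211., 182.]), array([190., 216.])]
0.4 [array([193., 192.]), array([195., 189.])]
0.5 [array([184., 198.]), array([198., 176.])]
```

apply_moves --increments "0 0 0 -0.03 0 0.003 0;0 0 0 -0.04 0 -0.005 0;0 0 0 -0.03 0 -0.03 0;0 0 0 0 0 -0.02 0;0 0 0 0 0 0 0;0 0 0 0 0 0 0"

```text
clock: 14.95
eef_pos: [414.3, 228.7, 189.2]
ee_rot: [0.021, 0.972, -0.104, 0.21]
ft_force: [-0.2, -0.2, 0.7]
grip_width: 0.7
grasp_force: 0.0
```

Run:
```python
from h import *
import cv2
s,p,r=cur();print(s["clock"],s["ft_force"])
o=[env.camera(c) for c in("scene","top")]
cv2.imwrite("pics/b6.png",np.hstack([cv2.resize(o[0][110:310,220:420],(400,400)),cv2.resize(o[1][110:310,150:350],(400,400))])[:,:,::-1])
```

```text
14.95 [-0.16070994 -0.15877385  0.73042157]
```

View pics/b6.png

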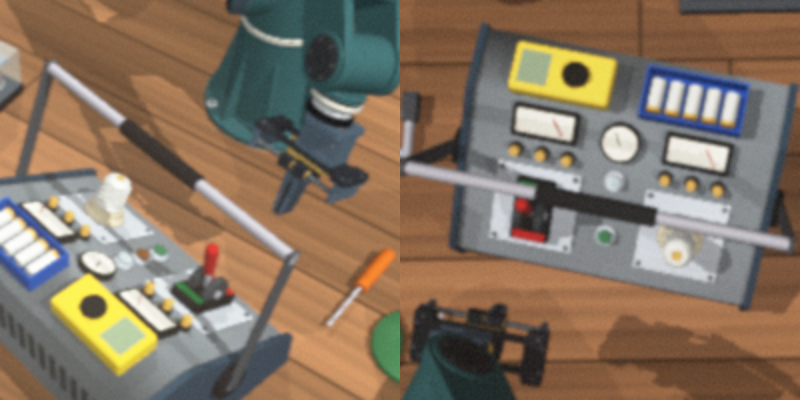

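The lever leans up the slope at its on end (scene crop 212,250). The cap is seated, the gripper is clear, and the bystanders are in place.

```bash
python3 -c "
from bench import env
print(env.hand_in())"
```

```text
the job is handed in; nothing more can be done
None
```

I screwed the fuse cap down to its stop, pushed the main-switch lever over to on, and handed the job in at about 15 s. The last pictures show the lever at its on end and the gripper clear. That the cap is tight I judge from about 1 N m of resistance over two re-grips, and no verdict came back.

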